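# Daily check of the parcel scale

## Task

The parcel scale needs its daily check: first turn the footed pan on the scale until all four feet stand on the deck, either side of the raised bridge, and it no longer rocks. Then take the weight case apart from the top down, lid first and then cover, setting each down on its own open side on the black mat, and put every weight you find in the case into the pan, which must be standing steady at the end. Leave the other things on the bench where they are.

Things in the scene. Friction and masses are not known exactly. Their poses are not given: they have to be found in the camera images.
- scale: Fixed low grey bench scale, left or right (mat opposite). Square aluminium deck 224 x 224 mm, 50 mm above the bench; a dark flat raised bridge 76 mm wide, 10 mm high crosses it through the centre along the scale's x. A display panel 60 x 150 mm, 36 mm high, beyond the deck's -x edge. Origin: on the bench under the deck's centre; z up.
- deck (a point): Centre of the scale's deck, at the level of the deck's surface (under the bridge), axes as the scale's.
- pan: Loose steel pan, about 0.3 kg, askew on the scale. Plate 180 x 180 mm; 4 round feet 16 mm across, 26 mm tall, at x, y = +-60 mm. Floor 32 mm above the feet's undersides, rim 12 mm higher, 4 mm thick. Black grip amid it, 12 (x) x 44 (y) mm, z 32 to 66 mm. Origin: centre, level with the feet's undersides. Level when its sides run along the bridge (any quarter turn, within 10 deg, 12 mm).
- base: Fixed grey plinth of the weight case, 130 (x) x 184 (y) mm, 10 mm thick, with a lip 6 mm wide and 6 mm high all round. Origin: centre of its underside, on the bench. The weights stand on it, under the cover, about at x = +-27 and y = -54, 0, 54 mm (six places, four to six of them taken).
- cover: Loose grey hood, open below, 112 (x) x 166 (y) x 60 mm high, walls 4 mm, 0.30 kg, on the base inside its lip (3 mm play), over the weights: lift straight up 60 mm. On its roof a black grip 12 (x) x 44 (y) mm, from 60 to 90 mm above its lower edge, hidden by the lid at first, and a 5 mm strip round the lid's place. Origin: centre of its lower edge, z up.
- lid: Loose smaller grey hood, open below, 90 (x) x 120 (y) x 40 mm high, 0.15 kg, on the cover's roof over the cover's grip (36 mm hollow inside). On top a black grip 12 (x) x 44 (y) mm, from 40 to 68 mm above its lower edge. Origin: centre of its lower (open) edge, z up.
- mat: Fixed black rubber mat, 300 (x) x 200 (y) mm, 2 mm thick, room for cover and lid side by side along its x. Origin: centre of its underside, on the bench.
- weight1: Steel test weight (all alike, 0.11 kg): round body 28 mm across and 24 mm high, on top a round stem 12 mm across and 26 mm tall to grip it by (50 mm in all). Origin: centre of its underside, z up along the stem. Stands on the base under the cover; may be absent.
- weight2: Steel test weight (all alike, 0.11 kg): round body 28 mm across and 24 mm high, on top a round stem 12 mm across and 26 mm tall to grip it by (50 mm in all). Origin: centre of its underside, z up along the stem. Stands on the base under the cover; may be absent.
- weight3: Steel test weight (all alike, 0.11 kg): round body 28 mm across and 24 mm high, on top a round stem 12 mm across and 26 mm tall to grip it by (50 mm in all). Origin: centre of its underside, z up along the stem. Stands on the base under the cover; may be absent.
- weight4: Steel test weight (all alike, 0.11 kg): round body 28 mm across and 24 mm high, on top a round stem 12 mm across and 26 mm tall to grip it by (50 mm in all). Origin: centre of its underside, z up along the stem. Stands on the base under the cover; may be absent.
- weight5: Steel test weight (all alike, 0.11 kg): round body 28 mm across and 24 mm high, on top a round stem 12 mm across and 26 mm tall to grip it by (50 mm in all). Origin: centre of its underside, z up along the stem. Stands on the base under the cover; may be absent.
- weight6: Steel test weight (all alike, 0.11 kg): round body 28 mm across and 24 mm high, on top a round stem 12 mm across and 26 mm tall to grip it by (50 mm in all). Origin: centre of its underside, z up along the stem. Stands on the base under the cover; may be absent.
- carton_large: Closed carton 100 x 150 x 80 mm, bystander. Origin: centre of its underside.
- carton_small: Closed carton 80 x 110 x 50 mm, bystander. Origin: centre of its underside.
- tape_roll: Tape roll lying flat, 80 mm across, 25 mm high, bystander. Origin: centre of its underside.
- spray_bottle: Clear bottle 56 mm across, 140 mm high, bystander. Origin: centre of its underside.
- screwdriver: Screwdriver lying on the bench, bystander. Origin: on its underside.
Mind the look-alikes: they are no part of the job. What is shaped like the lid but turquoise is not meant. Of the things that look like the base, take the one that is farthest from the robot's base at the start.

How it is judged:
On the way, in this order (a step that is already met when the one before it is completed fails the run):
1. the pan stands level on the deck on all four feet (angle between pan's own z axis and vertical below 0.03 rad and z of pan in the frame of deck between -0.004 and 0.004 m and horizontal distance between pan and deck below 0.045 m and angular speed of pan below 0.1 rad/s), for 0.3 s.
2. the lid stands on the mat, the cover still on the base (x of lid in the frame of mat between -0.15 and 0.15 m and y of lid in the frame of mat between -0.1 and 0.1 m and z of lid in the frame of mat below 0.008 m and angle between lid's own z axis and vertical below 0.1 rad and horizontal distance between cover and base below 0.06 m), for 0.2 s.
3. the cover stands on the mat (x of cover in the frame of mat between -0.15 and 0.15 m and y of cover in the frame of mat between -0.1 and 0.1 m and z of cover in the frame of mat below 0.008 m and angle between cover's own z axis and vertical below 0.1 rad), for 0.2 s.
At the end, for the whole second after the job is handed in: Pan on all four feet on the deck: tilt under 0.03 rad, feet within 4 mm of deck level, centre within 45 mm of the deck's. Lid and cover stand upright on the mat (centres over it, tilt under 0.1 rad), not on one another. Every weight present is inside the pan's rim. All at rest (all of step 1 and all of step 3 and x of lid in the frame of mat between -0.15 and 0.15 m and y of lid in the frame of mat between -0.1 and 0.1 m and z of lid in the frame of mat below 0.008 m and angle between lid's own z axis and vertical below 0.1 rad and x of weight1 in the frame of pan between -0.088 and 0.088 m and y of weight1 in the frame of pan between -0.088 and 0.088 m and z of weight1 in the frame of pan between 0.025 and 0.06 m and linear speed of each of weight1, weight2, weight3, weight4, weight5, weight6 below 0.03 m/s and x of weight2 in the frame of pan between -0.088 and 0.088 m and y of weight2 in the frame of pan between -0.088 and 0.088 m and z of weight2 in the frame of pan between 0.025 and 0.06 m and x of weight3 in the frame of pan between -0.088 and 0.088 m and y of weight3 in the frame of pan between -0.088 and 0.088 m and z of weight3 in the frame of pan between 0.025 and 0.06 m and x of weight4 in the frame of pan between -0.088 and 0.088 m and y of weight4 in the frame of pan between -0.088 and 0.088 m and z of weight4 in the frame of pan between 0.025 and 0.06 m and x of weight5 in the frame of pan between -0.088 and 0.088 m and y of weight5 in the frame of pan between -0.088 and 0.088 m and z of weight5 in the frame of pan between 0.025 and 0.06 m and x of weight6 in the frame of pan between -0.088 and 0.088 m and y of weight6 in the frame of pan between -0.088 and 0.088 m and z of weight6 in the frame of pan between 0.025 and 0.06 m); the robot touches nothing.
It fails at once if a bystander is moved more than 4 cm (distance of any of carton_large, carton_small, tape_roll, spray_bottle, screwdriver from where it was at the start of the episode above 0.04 m).
Of weight1, weight2, weight3, weight4, weight5, weight6 only 4 to 6 are there at a start; the rules pass over those that are not, and their reading is None.
At some moment in a run one of pan, lid, cover may be knocked a few centimetres aside while the robot is not near it.
It also fails if it takes over 210 s, if anything falls off the work surface, if the arm or the gripper's body presses on something with over 40 N, if the wrist force passes 120 N, or if a joint passes its speed limit or range.

## Robot

A 6-joint arm with a two-finger parallel gripper is mounted at the origin on the work surface. World frame = base frame: x ahead of the robot, y to its left, z up, the work surface at z = 0. Lengths are in m, angles in rad, forces in N, time in s.
With the tool pointing down it reaches from about 0.25 to 0.775 m from the base axis. Payload 4 kg.
Tool frame: the origin (TCP) lies at the very end of the fingers, on their centre line; the grasp point (between the pads) lies robot.pinch_z behind it (robot.pinch_z is the distance from the TCP to the grasp point, in m); z points along the fingers, y is the line along which they close (so a half turn about z gives the same grasp; the last joint's range is limited). The gripper opens to 85 mm and grips with 20 to 120 N. Pads are 22 mm wide; open, the fingers measure 114 mm over their backs; the gripper's body (76 mm by 85 mm) begins 54 mm behind the grasp point. The pads swing forward as they close: fully open they stand 13 mm farther back than shut.
Start: joints at [1.098, 0.087, 1.371, -0, 1.684, -0.103], TCP at [0.199, 0.513, 0.231] pointing down, gripper open.
Joint ranges: [-3.1, 3.1], [-0.76, 2.03], [0.27, 2.55], [-1.08, 4.22], [0.17, 2.65], [-2.57, 2.57]. Speed limits (rad/s): [2.79, 2.79, 3.14, 3.14, 3.14, 3.14].

## Interface

Orientations are given as a unit quaternion [w, x, y, z].
In Python, from bench import robot, planner, readout, vision, workorder gives the robot as it stands. The module is installed in compiled form; this text tells all that it offers. Calls block until the motion is done:
- robot.goto(position, orientation): joint-space move of the TCP to a pose.
- robot.servo_line(position, vel=0.15, ori=None): straight line of the TCP; ori=None keeps the orientation; vel is the mean speed in m/s.
- robot.set_joints(angles): joint-space move.
- robot.command_gripper(opening): finger opening in m; the grip force is fixed at half the most; returns when the fingers have stopped.
- robot.pause(seconds).
- planner.inverse_kinematics(position, orientation): joint angles nearest the present ones, or None.
- readout.sense(): the state.
- vision.camera(name): name is "scene" or "top" or "wrist"; returns the picture (400x640x3 uint8, red, green, blue); there is no depth.
- vision.camera_model(name): a dict with "camera_matrix" (3x3 intrinsics, pixels), "R" (3x3) and "t" (3): a world point X has camera coordinates R X + t. Camera axes: x right, y down, z forward; pixel columns grow to the right and rows downward; lengths in m; the calibration is good to about 2 mm. A picture is of the moment at which its call begins: read the wrist's pose just before it. camera_model takes no time and is no camera call; for the wrist camera it gives the pose at the moment of the call.
A pose or a line that the arm cannot do raises robot.PlanningError and nothing moves.
- workorder.sign_off(): hands the job in; it is judged then, once.
The state is a dict: "time_s": time; "joint_positions": joint angles; "dq": joint speeds; "joint_torque": joint torques, N m; "ee_pos": TCP position; "eef_rot": TCP orientation; "force": force on the tool from outside, world axes, zero at the start; "wrist_torque": the same for the moment, N m; "finger_gap": finger opening in m; "grip_force": force on a finger pad.
Only numpy, scipy, OpenCV 4.12 (cv2) and the standard library are available. Lean on these libraries where they do the work, as an engineer would, in place of code of your own. Each camera call takes 0.05 s, during which the arm holds its last target. There are 200 camera calls.

## Working session

There is one attempt and no reset: what is moved stays moved. The work goes in short steps, each a Python script; the robot and the scene stay as the last script left them, time stands still between calls to the robot, and variables do not carry over. Pictures are saved under pics/ and viewed, at most 14 in all, crops included, and the job is handed in when it is done.

```bash
mkdir -p pics; python3 - <<'E'
from bench import robot, planner, readout, vision, workorder
import cv2, numpy as np
for n in("top","scene"):
    im=vision.camera(n); cv2.imwrite(f"pics/{n}0.png",im[:,:,::-1]); m=vision.camera_model(n)
    print(n,np.round(m["camera_matrix"],1).tolist(),np.round(m["R"],3).tolist(),np.round(m["t"],3).tolist())
s=readout.sense(); print(s, robot.pinch_z)
E
```

```text
top [[464.7, 0.0, 321.3], [0.0, 464.7, 204.6], [0.0, 0.0, 1.0]] [[-0.027, -0.999, -0.022], [-0.993, 0.029, -0.113], [0.114, 0.019, -0.993]] [-0.063, 0.485, 1.072]
scene [[363.8, 0.0, 315.4], [0.0, 363.8, 200.0], [0.0, 0.0, 1.0]] [[0.635, 0.772, -0.005], [0.54, -0.448, -0.713], [-0.552, 0.45, -0.702]] [-0.219, -0.244, 1.181]
{'time_s': 0.1, 'joint_positions': array([ 1.09788406e+00,  8.79119134e-02,  1.37212046e+00, -2.12896690e-05,
        1.68360929e+00, -1.03112729e-01]), 'dq': array([-0.00054799, -0.00204605, -0.00286488,  0.00050161,  0.0012803 ,
       -0.00128528]), 'joint_torque': array([ 2.02557596e-03, -3.53013504e+01, -3.14217854e+01, -1.29061514e-04,
        7.97047833e-03, -1.25236559e-05]), 'ee_pos': array([0.19859518, 0.51240708, 0.23023054]), 'eef_rot': array([-2.80864848e-04,  1.83849081e-01,  9.82953949e-01, -9.85310028e-04]), 'force': array([-0.53820579, -0.28885121, -0.73203808]), 'wrist_torque': array([ 0.02132354, -0.00101026, -0.00078071]), 'grip_force': 0.0, 'finger_gap': 0.08522069191732752} 0.0187
```

View pics/top0.png

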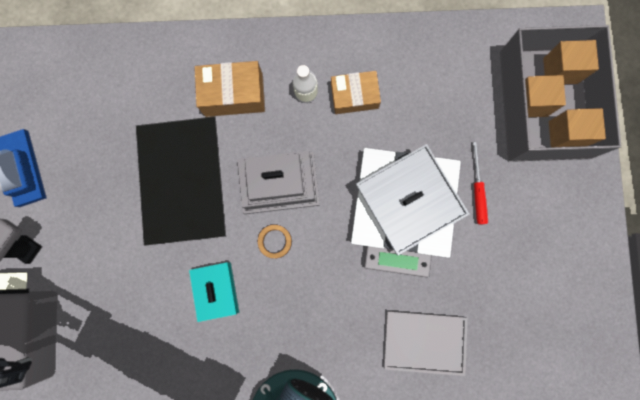

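View pics/scene0.png

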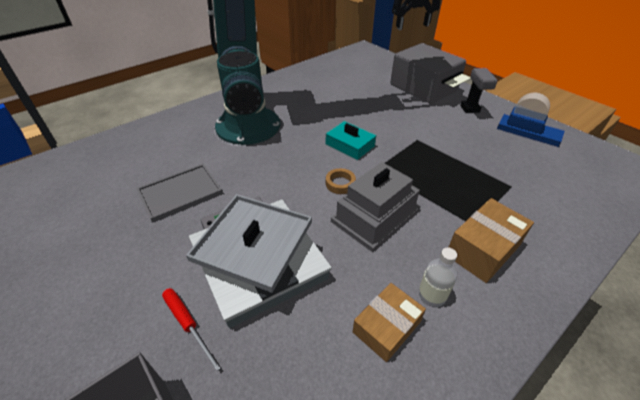

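```bash
cat > h.py <<'E'
from bench import robot, planner, readout, vision, workorder
import cv2, numpy as np
from scipy.spatial.transform import Rotation as Rot
def ray(m,px,z):
    px=np.atleast_2d(np.float64(px)); K=np.array(m["camera_matrix"]);R=np.array(m["R"]);t=np.array(m["t"])
    d=(np.c_[px,np.ones(len(px))]@np.linalg.inv(K).T)@R; C=-R.T@t
    return C+d*((z-C[2])/d[:,2])[:,None]
def proj(m,X):
    c=np.atleast_2d(X)@np.array(m["R"]).T+m["t"]; p=c@np.array(m["camera_matrix"]).T
    return p[:,:2]/p[:,2:]
def blobs(mask,amin):
    cs,_=cv2.findContours(mask.astype(np.uint8),cv2.RETR_EXTERNAL,cv2.CHAIN_APPROX_NONE)
    return sorted([c[:,0].astype(float) for c in cs if cv2.contourArea(c)>amin],key=len,reverse=True)
def rect(P):
    """min-area rectangle of world points: centre, (long,short), yaw of the long side"""
    (c,(a,b),th)=cv2.minAreaRect(np.float32(P[:,:2]*1000)); th=np.radians(th)
    if a<b: a,b,th=b,a,th+np.pi/2
    return np.array(c)/1000,(a,b),(th+np.pi/2)%np.pi-np.pi/2
def down(yaw):
    """tool pointing down, its y (closing) axis at angle yaw (mod pi), nearest the reachable last joint"""
    y=np.array([np.cos(yaw),np.sin(yaw),0]); z=np.array([0,0,-1.]); x=np.cross(y,z)
    q=Rot.from_matrix(np.c_[x,y,z]).as_quat(); return [q[3],q[0],q[1],q[2]]
def pick_yaw(p,yaw,extra=0):
    """choose yaw or yaw+pi: smaller last joint (also after turning by extra)"""
    best=None
    for k in(0,np.pi):
        v=[planner.inverse_kinematics(list(p),down(yaw+k+e)) for e in(0,extra)]
        if any(a is None for a in v): continue
        s=max(abs(a[5]) for a in v)
        if best is None or s<best[0]: best=(s,yaw+k)
    return best[1]
def snap(n,name=None):
    m=vision.camera_model(n); im=vision.camera(n)
    if name: cv2.imwrite(f"pics/{name}.png",im[:,:,::-1])
    return im,m
def st():
    s=readout.sense(); print("t %.1f"%s["time_s"],"ee",np.round(s["ee_pos"],4),"gap %.4f"%s["finger_gap"],"grip %.1f"%s["grip_force"],"F",np.round(s["force"],1)); return s
E
python3 - <<'E'
from h import *
im=cv2.imread("pics/top0.png")[:,:,::-1]; m=vision.camera_model("top"); print("C",-np.array(m["R"]).T@m["t"])
dark=(im.max(2)<45)
for c in blobs(dark,25):
    ctr=c.mean(0); 
    if not(100<ctr[0]<520 and 90<ctr[1]<330): continue
    z=.002 if len(c)>200 else .13
    print("dark",ctr.round(),len(c),rect(ray(m,c,z)))
w=(im.min(2)>215)
for c in blobs(w,100): print("white",c.mean(0).round(),len(c),rect(ray(m,c,.05)))
crop=cv2.resize(im[130:265,220:480],None,fx=3,fy=3,interpolation=cv2.INTER_CUBIC); cv2.imwrite("pics/crop0.png",crop[:,:,::-1])
E
```

```text
C [ 0.35780204 -0.09667524  1.11834032]
dark [180. 181.] 386 (array([0.55699719, 0.26970721]), (294.8714904785156, 194.0990447998047), np.float64(0.08383082666832453))
dark [272. 175.] 43 (array([0.53903906, 0.02745559]), (41.57198715209961, 11.638492584228516), np.float64(-1.4894822206462104))
dark [210. 292.] 40 (array([0.29302756, 0.16067931]), (36.03867721557617, 11.791666984558105), np.float64(0.1671239777573188))
white [418. 206.] 379 (array([ 0.46542087, -0.29160199]), (175.5470733642578, 138.96385192871094), np.float64(-1.0694902068913787))
white [364. 227.] 124 (array([ 0.43516147, -0.186586  ]), (105.54634094238281, 70.5177230834961), np.float64(-0.16865506235751937))
white [438. 242.] 108 (array([ 0.39594333, -0.33440524]), (77.764892578125, 74.88948059082031), np.float64(-0.1599742224682963))
white [375. 160.] 97 (array([ 0.57083179, -0.20999275]), (71.13567352294922, 70.1420669555664), np.float64(1.4038781781003271))
white [450. 171.] 90 (array([ 0.55046448, -0.38484271]), (92.33943939208984, 46.331748962402344), np.float64(0.481694035714443))
white [ 11. 278.] 79 (array([0.32521823, 0.6399104 ]), (58.613121032714844, 32.69856643676758), np.float64(-1.5358396160698677))
```

View pics/crop0.png

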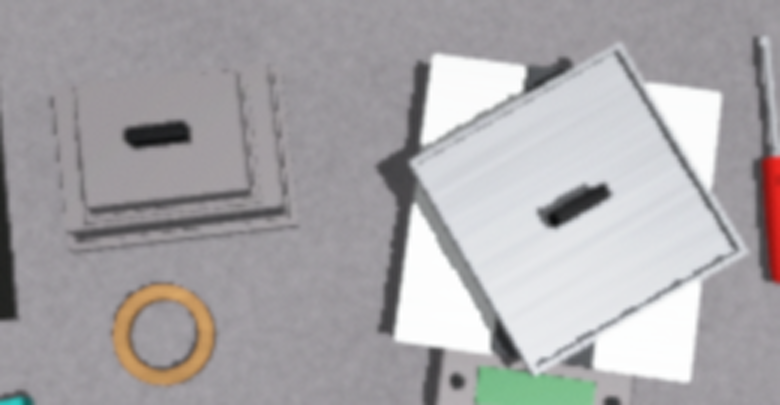

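The crop shows the grey case at (277,178), with the grey lid's grip at (272,175), and the pan turned about 30° over the bridge at (412,198). Two things look like the base: the plinth under the case at (277,180) and the empty one at (425,342). The one under the case is farther from the robot, so that is the one meant. The turquoise hood at (212,292) is a decoy.

```bash
python3 - <<'E'
from h import *
m=vision.camera_model("top")
o=np.array([220,130]); cv=lambda L:np.array(L)/3+o
D=ray(m,cv([(432,55),(722,95),(690,380),(395,343)]),.05); P=ray(m,cv([(412,165),(622,45),(745,250),(535,372)]),.104)
for n,Q in(("deck",D),("pan",P)):
    e=np.roll(Q,-1,0)-Q; print(n,Q.mean(0).round(4),"sides",np.linalg.norm(e,axis=1).round(3),"yaw",np.degrees(np.arctan2(e[:,1],e[:,0])).round(1))
g=ray(m,cv([(540,215),(608,190)]),.115); print("grip",g.round(4),np.degrees(np.arctan2(*(g[1]-g[0])[1::-1])))
p=P.mean(0); yaw=np.radians(-28)   # guess; refined by print
e=P[1]-P[0]; yaw=np.arctan2(e[1],e[0])+np.pi/2
y=pick_yaw([p[0],p[1],.2],yaw); print("yaw",np.degrees(y))
robot.goto([p[0],p[1],.32],down(y)); st()
im,mw=snap("wrist","w1"); print("camC",(-np.array(mw["R"]).T@mw["t"]).round(3)); np.savez("w1.npz",**{k:np.array(v) for k,v in mw.items()})
E
```

```text
deck [ 0.4798 -0.2732  0.05  ] sides [0.226 0.222 0.225 0.226] yaw [-99.9 170.3  81.3  -9.3]
pan [ 0.4804 -0.2784  0.104 ] sides [0.18  0.175 0.177 0.175] yaw [ -61.8 -152.4  118.3   28.4]
grip [[ 0.474  -0.2486  0.115 ]
 [ 0.4907 -0.2984  0.115 ]] -71.42329695258098
yaw 28.244331379736778
t 3.1 ee [ 0.4808 -0.2777  0.3199] gap 0.0853 grip 0.0 F [-0.7 -0.1 -0.6]
camC [ 0.448 -0.214  0.462]
```

View pics/w1.png

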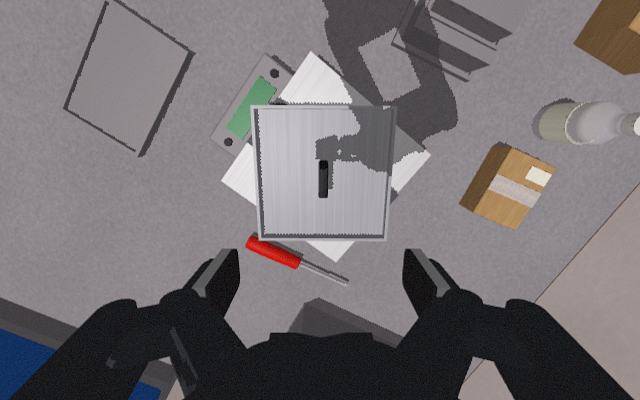

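```bash
python3 - <<'E'
from h import *
mw=dict(np.load("w1.npz")); im=cv2.imread("pics/w1.png")
k=np.zeros(im.shape[:2],bool); k[157:202,312:336]=im[157:202,312:336].max(2)<40
c=blobs(k,20)[0]; print(cv2.minAreaRect(np.float32(c)))
for z in(.126,.11): r=rect(ray(mw,c,z)); print(r,np.degrees(r[2]))
P=ray(mw,[(251,106),(396,104),(388,240),(260,241)],.104); e=np.roll(P,-1,0)-P
print(P.round(3),P.mean(0).round(4),np.linalg.norm(e,axis=1).round(3),np.degrees(np.arctan2(e[:,1],e[:,0])).round(1))
E
```

```text
((323.5, 178.5), (35.0, 7.0), 90.0)
(array([ 0.48356436, -0.27372681]), (43.89445495605469, 8.52524185180664), np.float64(-1.0682553989624495)) -61.2065258026123
(array([ 0.48528165, -0.27655136]), (45.986637115478516, 8.93160343170166), np.float64(-1.0682554322519633)) -61.20652770996094
[[ 0.365 -0.24   0.104]
 [ 0.519 -0.154  0.104]
 [ 0.607 -0.311  0.104]
 [ 0.45  -0.398  0.104]] [ 0.4853 -0.2759  0.104 ] [0.177 0.18  0.179 0.179] [  29.2  -60.7 -151.1  118.4]
```

```bash
cat >> h.py <<'E'
def lower(z0,z1,df=6,step=.002,vel=.03):
    """step down to z1, stopping when the upward force rises by df"""
    s=readout.sense(); x,y=s["ee_pos"][:2]; f0=s["force"][2]; z=z0
    while z>z1+1e-6:
        z=max(z-step,z1); robot.servo_line([x,y,z],vel)
        f=readout.sense()["force"][2]
        if abs(f-f0)>df: break
    print("lowered to %.4f dF %.1f"%(z,readout.sense()["force"][2]-f0)); return z
E
python3 - <<'E'
from h import *
x,y=.484,-.2745; yaw=np.radians(28.9); new=np.radians(-9.4)
yw=pick_yaw([x,y,.12],yaw,new-yaw); print(np.degrees(yw)); new+=yw-yaw
robot.command_gripper(.045)
robot.goto([x,y,.2],down(yw)); robot.servo_line([x,y,.099],.12); st()
robot.command_gripper(0); st()
robot.servo_line([x,y,.129],.05); st()
d=(.480,-.2735)
robot.servo_line([*d,.129],.03,ori=down(new)); st()
robot.servo_line([*d,.1],.05)
lower(.1,.086); st()
snap("scene","s1")
E
```

```text
28.899999999999995
t 5.1 ee [ 0.4847 -0.275   0.1003] gap 0.0454 grip 0.0 F [-0.4  0.4 -0.4]
t 5.5 ee [ 0.4843 -0.275   0.1001] gap 0.0110 grip 59.5 F [-0.1 -0.8  3.9]
t 6.3 ee [ 0.4839 -0.2744  0.1288] gap 0.0110 grip 58.4 F [ 0.2  0.3 -4. ]
t 7.1 ee [ 0.4799 -0.2734  0.1287] gap 0.0107 grip 58.4 F [-0.1 -0.8 -2.7]
lowered to 0.0880 dF 7.7
t 9.3 ee [ 0.4805 -0.2743  0.09  ] gap 0.0106 grip 59.8 F [-3.  -0.5  4.9]
```

View pics/s1.png

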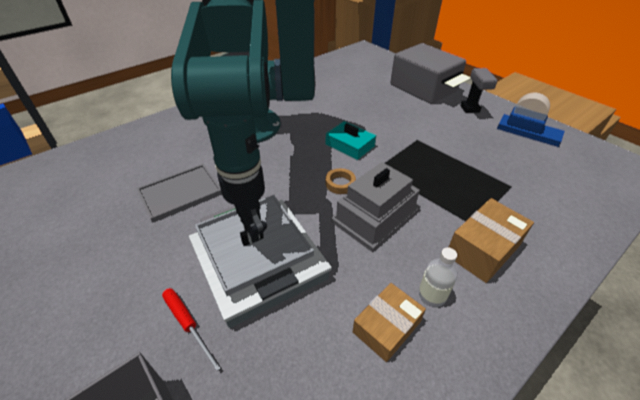

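The scene view shows the pan square to the bridge and resting on the deck (grip at 255,230). Next I release it and move to look at the lid.

```bash
python3 - <<'E'
from h import *
robot.command_gripper(.045); p=readout.sense()["ee_pos"]
robot.servo_line([p[0],p[1],.22],.15)
yw=pick_yaw([.539,.028,.2],np.radians(4.7)); print(np.degrees(yw))
robot.goto([.539,.028,.36],down(yw)); st()
im,mw=snap("wrist"); np.savez("w2.npz",**{k:np.array(v) for k,v in mw.items()}); it,mt=snap("top","top2")
cv2.imwrite("pics/w2.png",im[:,:,::-1])
crop=cv2.resize(it[120:290,330:490],(640,680))[:600]
both=np.hstack([im[:400], cv2.resize(it[130:290,345:485],(160,183))[:183].repeat(1,0) if 0 else np.zeros((400,0,3),np.uint8)])
cv2.imwrite("pics/pan2.png",cv2.resize(it[130:280,340:490],None,fx=4,fy=4,interpolation=cv2.INTER_CUBIC)[:,:,::-1])
E
```

```text
4.7
t 12.1 ee [0.5389 0.0271 0.3588] gap 0.0447 grip 0.0 F [-0.5  0.7  0.1]
```

View pics/w2.png

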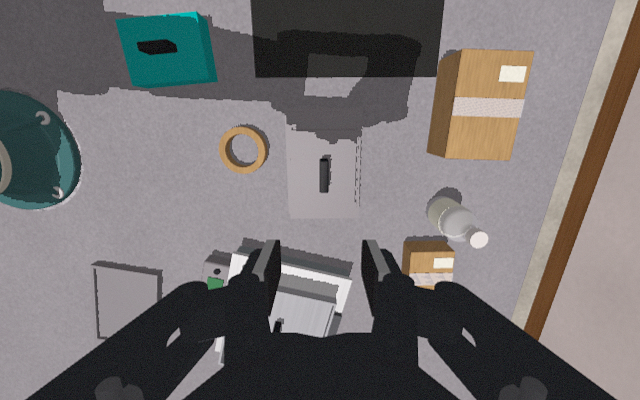

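View pics/pan2.png

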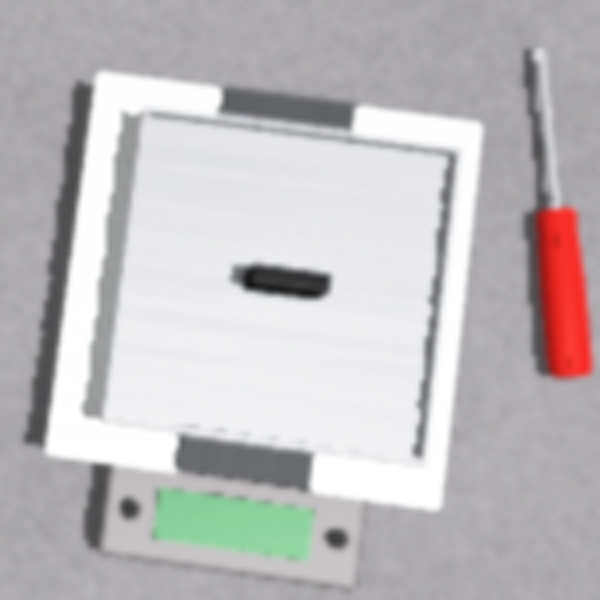

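The pan is square to the bridge and centred on the deck. In the wrist view the grey lid's grip is at (324,175), unshadowed. I'll measure it and take the lid.

```bash
cat >> h.py <<'E'
MATC=np.array([.557,.270]); MATY=np.radians(4.8)
def mat(x,y): c,s=np.cos(MATY),np.sin(MATY); return MATC+np.array([c*x-s*y,s*x+c*y])
def grip_at(im,m,guess,ztop,rad=45):
    """black grip near a guessed world point: centre and yaw of its short side"""
    u,v=proj(m,[*guess,ztop])[0].astype(int); k=np.zeros(im.shape[:2],bool); a,b=max(v-rad,0),max(u-rad,0)
    k[a:v+rad,b:u+rad]=im[a:v+rad,b:u+rad].max(2)<42
    c=min(blobs(k,30),key=lambda c:np.hypot(*(c.mean(0)-[u,v]))); r=rect(ray(m,c,ztop))
    print("grip px",c.mean(0).round(),"size",np.round(r[1],1),"at",r[0].round(4),"closing yaw %.1f"%np.degrees(r[2]+np.pi/2)); return r[0],r[2]+np.pi/2
def wrap(a): return (a+np.pi/2)%np.pi-np.pi/2
E
python3 - <<'E'
from h import *
mw=dict(np.load("w2.npz")); im=cv2.imread("pics/w2.png")
p,yaw=grip_at(im,mw,(.539,.028),.138,30)
print("lid corners",ray(mw,[(288,219),(356,219)],.11).round(3))
tt=cv2.imread("pics/top2.png"); mt=vision.camera_model("top")
c=[c for c in blobs(tt.max(2)<45,2000)][0]; r=rect(ray(mt,c,.002)); print("mat",r,np.degrees(r[2]))
E
```

```text
Traceback (most recent call last):
  File "h.py", line 52, in grip_at
    c=min(blobs(k,30),key=lambda c:np.hypot(*(c.mean(0)-[u,v]))); r=rect(ray(m,c,ztop))
ValueError: min() iterable argument is empty
```

```bash
sed -i 's/max(2)<42/max(2)<thr/; s/ztop,rad=45)/ztop,rad=45,thr=62)/' h.py; python3 - <<'E'
from h import *
mw=dict(np.load("w2.npz")); im=cv2.imread("pics/w2.png")
print(proj(mw,[.539,.028,.138]), im[150:205:6,324].max(1), im[175,310:340].max(1))
try: p,yaw=grip_at(im,mw,(.539,.028),.138,30)
except Exception as e: print(e)
print("lid corners",ray(mw,[(288,219),(356,219)],.11).round(3))
tt=cv2.imread("pics/top2.png"); mt=vision.camera_model("top")
c=[c for c in blobs(tt.max(2)<45,2000)][0]; r=rect(ray(mt,c,.002)); print("mat",r,np.degrees(r[2]))
E
```

```text
[[320.43920878 175.72632435]] [171  88  64  63  64  64  57  89 170 169] [172 172 176 173 172 173 173 174 180 125  68  72  73  71  69  63  54  43
  56  82  84 166 173 170 172 170 169 169 171 171]
grip px [326. 173.] size [44.6 10.4] at [0.5459 0.03  ] closing yaw 12.3
lid corners [[ 0.496 -0.047  0.11 ]
 [ 0.598 -0.038  0.11 ]]
mat (array([0.59309131, 0.20387671]), (231.49795532226562, 139.3890838623047), np.float64(0.058734307592934965)) 3.3652279376983585
```

```bash
sed -i 's/thr=62/thr=105/' h.py; python3 - <<'E'
from h import *
mw=dict(np.load("w2.npz")); im=cv2.imread("pics/w2.png")
p,yaw=grip_at(im,mw,(.539,.028),.138,30)
p2,_=grip_at(im,mw,(.539,.028),.125,30)
yaw=wrap(yaw)
if abs(p[0]-.541)<.008 and abs(np.degrees(yaw)-5)<4:
    p=(p+[.5395,.0275])/2; p=np.append(p,0)[:2]
    yw=np.radians(4.7)
    robot.goto([*p,.22],down(yw)); robot.servo_line([*p,.1145],.1); st()
    robot.command_gripper(0); st()
    robot.servo_line([*p,.2],.08); st()
    im,m=snap("scene","s2")
E
```

```text
grip px [325. 173.] size [49.6 14.3] at [0.5454 0.031 ] closing yaw 4.7
grip px [325. 173.] size [51.3 14.9] at [0.5458 0.0286] closing yaw 4.7
t 14.0 ee [0.5431 0.0292 0.1155] gap 0.0451 grip 0.0 F [ 0.   0.6 -0.3]
t 14.4 ee [0.543  0.0292 0.1153] gap 0.0109 grip 60.9 F [0.4 0.3 3.2]
t 15.7 ee [0.542  0.0293 0.1991] gap 0.0109 grip 60.3 F [-0.   0.1 -1.4]
```

```bash
python3 - <<'E'
from h import *
q=mat(-.085,0); yw=MATY; print(q)
robot.servo_line([*q,.2],.15,ori=down(yw)); robot.servo_line([*q,.062],.12)
lower(.062,.044); st()
robot.command_gripper(.045); robot.servo_line([*q,.2],.15)
# look at cover from above
c=np.array([.541,.028])
robot.goto([*c,.34],down(np.radians(4.7))); st()
im,mw=snap("wrist","w3"); np.savez("w3.npz",**{k:np.array(v) for k,v in mw.items()})
it,mt=snap("top"); crop=cv2.resize(it[110:260,110:340],None,fx=2,fy=2)
cv2.imwrite("pics/v3.png",np.vstack([im[60:280,90:550],crop])[:,:,::-1])
E
```

```text
[0.47229811 0.26288738]
lowered to 0.0460 dF 6.8
t 20.8 ee [0.4734 0.2634 0.0473] gap 0.0106 grip 61.3 F [-3.  -1.2  6.1]
t 23.5 ee [0.5407 0.0289 0.3387] gap 0.0451 grip 0.0 F [ 0.2 -0.2 -0.3]
```

View pics/v3.png

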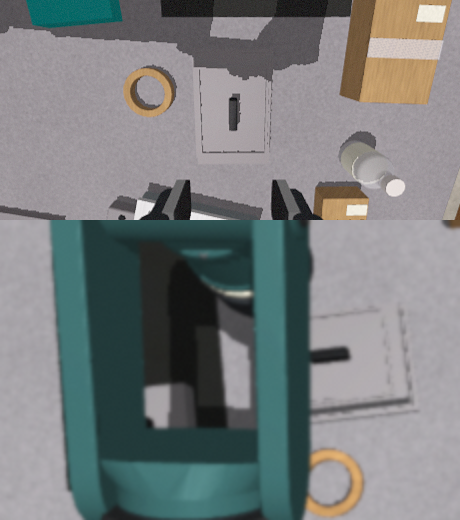

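The cover sits on the base with its grip at wrist pixel (323,173). The arm hides the lid in the top view, so I'll check that from the scene camera when I carry the cover.

```bash
python3 - <<'E'
from h import *
mw=dict(np.load("w3.npz")); im=cv2.imread("pics/w3.png")
p,yaw=grip_at(im,mw,(.541,.028),.095,30); yaw=wrap(yaw)
assert abs(p-[.542,.028]).max()<.008
p=(p+[.541,.028])/2; yw=np.radians(4.7)
robot.goto([*p,.2],down(yw)); robot.servo_line([*p,.0755],.1); st()
robot.command_gripper(0); st()
robot.servo_line([*p,.2],.06); st()
it,mt=snap("scene","s4")
E
```

```text
grip px [324. 172.] size [51.1 15.5] at [0.5463 0.0309] closing yaw 4.8
t 25.6 ee [0.5443 0.0294 0.0765] gap 0.0455 grip 0.0 F [-0.5 -0.2 -0.1]
t 26.0 ee [0.5442 0.0295 0.0762] gap 0.0108 grip 61.0 F [ 0.6 -0.1  3.7]
t 28.2 ee [0.5435 0.0295 0.1996] gap 0.0103 grip 60.3 F [-0.4  0.9 -2.7]
```

View pics/s4.png

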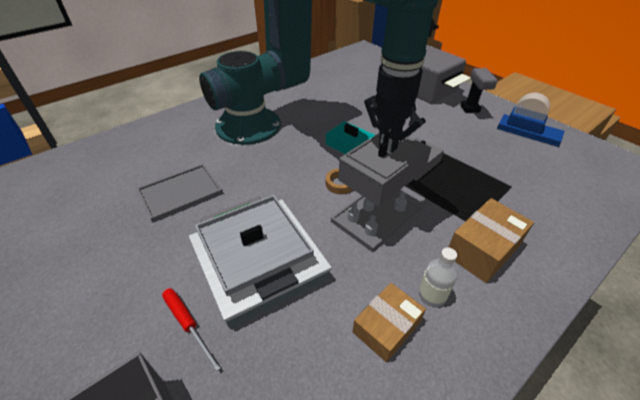

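```bash
python3 - <<'E'
from h import *
it,mt=snap("top"); it2,ms=snap("scene")
crop=cv2.resize(it[110:260,110:340],None,fx=2.5,fy=2.5)
cv2.imwrite("pics/v5.png",crop[:,:,::-1])
E
```

```text
(no output)
```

View pics/v5.png

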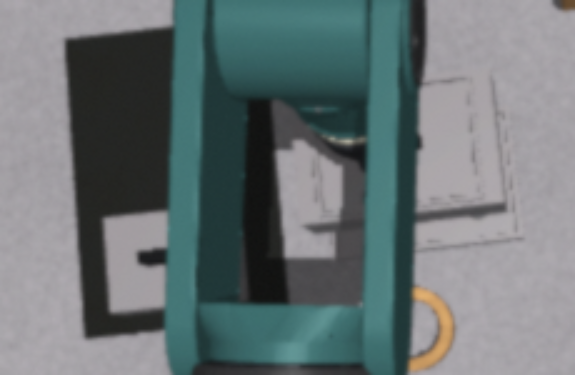

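The lid stands on the lower part of the mat (grip at crop 150,257) and the far half is free, so the cover goes there.

```bash
python3 - <<'E'
from h import *
q=mat(.075,0); print(q)
robot.servo_line([*q,.2],.15,ori=down(MATY)); robot.servo_line([*q,.083],.12)
lower(.083,.0645); st()
robot.command_gripper(.045); robot.servo_line([*q,.2],.15)
c=np.array([.541,.028])
robot.goto([*c,.34],down(np.radians(94.7-180))); st()
im,mw=snap("wrist","w6"); np.savez("w6.npz",**{k:np.array(v) for k,v in mw.items()})
snap("scene","s6"); snap("top","top6")
E
```

```text
[0.63173696 0.27627584]
lowered to 0.0650 dF 10.7
t 33.6 ee [0.633  0.2768 0.0683] gap 0.0108 grip 61.9 F [-4.2 -1.4  9. ]
t 36.2 ee [0.541  0.0284 0.3388] gap 0.0452 grip 0.0 F [-0.1  0.8 -0.6]
```

View pics/w6.png

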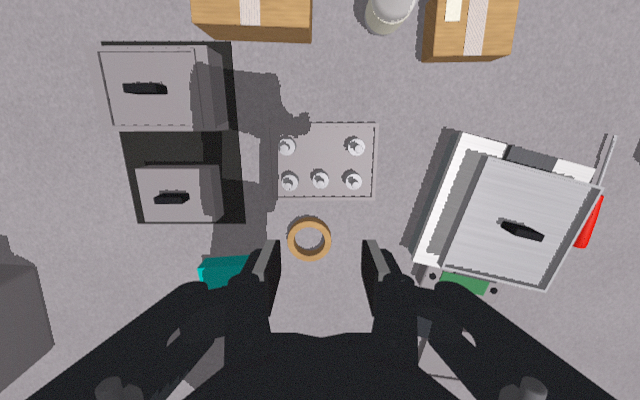

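Five weights show on the base at (287,146), (355,145), (289,181), (320,180) and (353,181), with the upper middle place empty. The lid and cover stand apart on the mat. I'll check numerically whether the pan has moved, and locate the weights.

```bash
cat > wl.py <<'E'
from h import *
def weights(im,m,c0,yaw0):
    """Hough circles of the weights' bodies: world xy and nearest place in the base frame"""
    im=cv2.resize(im,None,fx=4,fy=4,interpolation=cv2.INTER_CUBIC); out=[]
    g=cv2.cvtColor(im,cv2.COLOR_BGR2GRAY)
    c,s=np.cos(yaw0),np.sin(yaw0)
    for x in(-.027,.027):
        for y in(-.054,0,.054):
            w=np.array(c0)+[c*x-s*y,s*x+c*y]; u,v=proj(m,[*w,.060])[0]*4; u,v=int(u),int(v)
            a=g[v-50:v+50,u-50:u+50]; k=cv2.morphologyEx((a>205).astype(np.uint8),cv2.MORPH_OPEN,np.ones((3,3)))
            n,_,st_,ce=cv2.connectedComponentsWithStats(k); 
            L=[(np.round((ce[i]+[u-50,v-50])/4,1).tolist(),int(st_[i,4])) for i in range(1,n) if st_[i,4]>60]
            print((x,y),"nominal",w.round(4),"px",(u//4,v//4),"bright",L)
E
python3 - <<'E'
from wl import *
mw=dict(np.load("w6.npz")); im=cv2.imread("pics/w6.png"); mt=vision.camera_model("top")
for f in("top2","top6"): 
    t=cv2.imread(f"pics/{f}.png"); grip_at(t,mt,(.480,-.2735),.116,22)
t=cv2.imread("pics/top6.png")
for q,z in((mat(.075,0),.092),(mat(-.085,0),.07)): grip_at(im,mw,q,z,30,)
B=ray(mw,[(277,122),(379,122),(375,199),(277,197)],.013); e=np.roll(B,-1,0)-B
print("base",B.mean(0),np.linalg.norm(e,axis=1).round(3),np.degrees(np.arctan2(e[:,1],e[:,0])).round(1))
weights(im,mw,B.mean(0)[:2],np.radians(4.7))
crop=np.vstack([cv2.resize(im[110:210,260:390],None,fx=4,fy=4,interpolation=cv2.INTER_CUBIC)])
cv2.imwrite("pics/v7.png",crop)
E
```

```text
grip px [411. 200.] size [45.9 12.7] at [ 0.4768 -0.2713] closing yaw 171.1
grip px [411. 200.] size [45.3 13.1] at [ 0.4768 -0.2713] closing yaw 177.4
grip px [144.  88.] size [55.6 13.3] at [0.6339 0.2672] closing yaw 4.9
grip px [171. 197.] size [55.2 20.7] at [0.4812 0.2539] closing yaw 4.9
base [0.54701814 0.01816345 0.013     ] [0.165 0.13  0.172 0.126] [ -85.1 -174.8   93.7    2.3]
(-0.027, -0.054) nominal [ 0.5245 -0.0379] px (362, 183) bright [([356.9, 181.2], 1365), ([350.5, 186.7], 109)]
(-0.027, 0) nominal [0.5201 0.016 ] px (327, 183) bright [([324.0, 180.0], 1145), ([315.1, 182.7], 66)]
(-0.027, 0.054) nominal [0.5157 0.0698] px (292, 183) bright [([294.2, 180.6], 467)]
(0.027, -0.054) nominal [ 0.5784 -0.0334] px (363, 148) bright [([358.7, 148.3], 1941)]
(0.027, 0) nominal [0.5739 0.0204] px (327, 148) bright []
(0.027, 0.054) nominal [0.5695 0.0742] px (291, 147) bright [([291.6, 149.3], 465)]
```

View pics/v7.png

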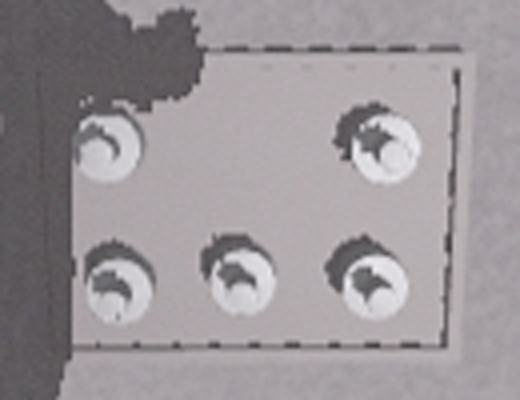

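```bash
python3 - <<'E'
from h import *
mw=dict(np.load("w6.npz"))
B=np.array([(110,147),(385,147),(120,287),(243,282),(375,285)])/4+[260,110]
S=np.array([(93,148),(396,155),(103,295),(238,290),(380,292)])/4+[260,110]
b=ray(mw,B,.034); c=np.array([.5435,.0295]); a=np.radians(4.7); R=np.array([[np.cos(a),-np.sin(a)],[np.sin(a),np.cos(a)]])
print(b.round(4)); print(((b[:,:2]-c)@R*1000).round(1)); print(((ray(mw,S,.06)[:,:2]-c)@R*1000).round(1))
E
```

```text
[[ 0.568   0.0834  0.034 ]
 [ 0.5772 -0.0252  0.034 ]
 [ 0.5117  0.0764  0.034 ]
 [ 0.5181  0.0262  0.034 ]
 [ 0.5214 -0.0279  0.034 ]]
[[ 28.8  51.7]
 [ 29.1 -57.3]
 [-27.9  49.3]
 [-25.6  -1.2]
 [-26.7 -55.4]]
[[ 30.8  55. ]
 [ 28.6 -58.2]
 [-25.3  53.1]
 [-23.2   0.7]
 [-23.8 -54.3]]
```

```bash
cat > mv.py <<'E'
from h import *
PC=np.array([.4805,-.2743]); PY=np.radians(-9.4); REF=np.array([.4768,-.2713])
W=[(.5685,.0838),(.5768,-.0258),(.513,.0788),(.519,.0272),(.5225,-.0275)]
S=[(.05,.05),(-.05,-.05),(-.05,.05),(.05,-.05),(.05,0)]
def pan(x,y): c,s=np.cos(PY),np.sin(PY); return PC+[c*x-s*y,s*x+c*y]
def carry(i):
    w=np.array(W[i]); robot.command_gripper(.045)
    robot.goto([*w,.14],down(PY)); robot.servo_line([*w,.0375],.1)
    robot.command_gripper(0); s=st()
    if s["finger_gap"]<.007: print("MISSED",i); robot.servo_line([*w,.2],.15); robot.command_gripper(.045); return False
    robot.servo_line([*w,.2],.15)
    it,mt=snap("top"); g,_=grip_at(it,mt,REF,.116,22)
    if np.hypot(*(g-REF))>.006: print("PAN MOVED?"); return False
    p=pan(*S[i]); robot.servo_line([*p,.2],.25); robot.servo_line([*p,.117],.12)
    lower(.117,.106,df=3); st()
    robot.command_gripper(.03); robot.servo_line([*p,.2],.2); return True
E
python3 - <<'E'
from mv import *
a,b=[cv2.imread(f"pics/{f}.png").astype(int) for f in("top2","top6")]
d=abs(a-b).max(2)[140:265,345:475]>60; print("pan diff px",d.sum(), np.argwhere(d)[::20].tolist()[:12])
print(np.degrees(pick_yaw([.54,.03,.15],PY)),np.degrees(pick_yaw([*PC,.15],PY)))
if d.sum()<150: print(carry(0)); snap("top","top8")
E
```

```text
pan diff px 0 []
-9.4 -9.4
t 39.3 ee [0.5688 0.0838 0.0381] gap 0.0098 grip 58.5 F [-1.2  0.1  2.8]
grip px [411. 200.] size [47.4 13.1] at [ 0.4768 -0.2702] closing yaw 177.1
lowered to 0.1090 dF 3.4
t 43.9 ee [ 0.5388 -0.2335  0.1101] gap 0.0092 grip 58.8 F [-1.6  0.   3.4]
True
```

```bash
python3 - <<'E'
from mv import *
for i in range(1,5):
    if not carry(i): break
E
```

```text
t 47.6 ee [ 0.5771 -0.0258  0.0381] gap 0.0094 grip 58.5 F [-1.  -0.   2.8]
grip px [411. 200.] size [45.3 13.1] at [ 0.4768 -0.2713] closing yaw 177.4
lowered to 0.1090 dF 6.2
t 52.2 ee [ 0.4238 -0.316   0.1101] gap 0.0098 grip 59.0 F [-2.   0.3  5.6]
t 56.6 ee [0.5133 0.0789 0.0381] gap 0.0096 grip 58.5 F [-0.6  0.5  1.9]
grip px [410. 200.] size [47.5 13.1] at [ 0.4768 -0.2702] closing yaw 178.3
lowered to 0.1090 dF 5.5
t 61.1 ee [ 0.4403 -0.2172  0.11  ] gap 0.0100 grip 58.8 F [-0.8 -0.   4.8]
t 64.9 ee [0.5193 0.0272 0.038 ] gap 0.0096 grip 58.5 F [-0.2 -0.4  2.1]
grip px [411. 200.] size [47.5 13.1] at [ 0.4768 -0.2702] closing yaw 178.3
lowered to 0.1090 dF 4.7
t 69.6 ee [ 0.5224 -0.3323  0.11  ] gap 0.0095 grip 58.7 F [-0.9  0.8  3.2]
t 73.7 ee [ 0.5227 -0.0275  0.0379] gap 0.0097 grip 58.5 F [-0.4 -0.1  1.7]
grip px [411. 200.] size [47.4 13.1] at [ 0.4768 -0.2702] closing yaw 177.1
lowered to 0.1090 dF 4.2
t 77.9 ee [ 0.5307 -0.2829  0.1099] gap 0.0095 grip 58.9 F [-0.4  0.4  3.3]
```

```bash
python3 - <<'E'
from h import *
p=readout.sense()["ee_pos"]; robot.servo_line([p[0],p[1],.3],.2)
robot.set_joints([1.098,.087,1.371,0,1.684,-.103]); st()
robot.pause(1)
it,mt=snap("top","top9"); sc,_=snap("scene","s9")
a=cv2.resize(it[105:275,125:485],(760,359)); b=cv2.resize(sc[130:330,120:520],(480,240))
cv2.imwrite("pics/v9.png",np.vstack([a,np.hstack([b,np.zeros((240,280,3),np.uint8)])])[:,:,::-1])
for q,z in(((.632,.276),.092),((.472,.263),.07),((.4768,-.2713),.116)): grip_at(it,mt,q,z,20,60)
E
```

```text
t 82.6 ee [0.1994 0.5124 0.2314] gap 0.0298 grip 0.0 F [ 0.5 -0.1  1. ]
grip px [167. 143.] size [46. 16.] at [0.6273 0.2696] closing yaw 4.6
grip px [166. 205.] size [90.1 90. ] at [0.4758 0.2656] closing yaw 0.3
grip px [411. 200.] size [43.3 11.1] at [ 0.4766 -0.2721] closing yaw 171.9
```

View pics/v9.png

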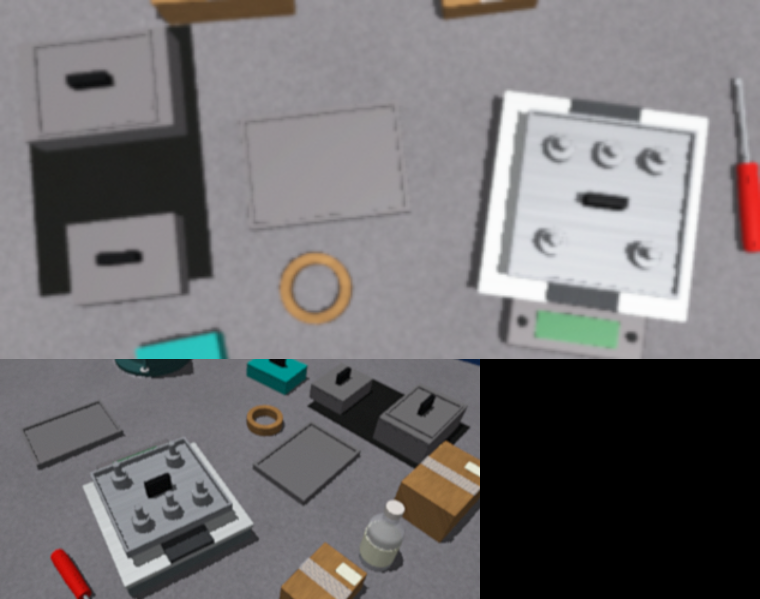

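All five weights are in the pan, which stands square, and the base is empty. The lid's near edge looks close to the mat's edge, so I'll check that with numbers before handing in.

```bash
python3 - <<'E'
from h import *
mt=vision.camera_model("top"); f=lambda L,z: ray(mt,np.array(L)*np.array([360/760,170/359])+[125,105],z).round(3)[:,:2]
M=f([(40,295),(212,277),(190,27)],.002); L=f([(66,226),(179,214),(187,290),(77,305)],.042); C=f([(34,47),(150,34),(160,125),(42,135)],.07)
print("mat",M.tolist()); print("lid roof",L.tolist(),L.mean(0)); print("cover",C.tolist(),C.mean(0))
im0=cv2.imread("pics/top0.png"); c=blobs(im0.max(2)<60,2000)
for k in c[:3]:
    r=rect(ray(mt,k,.002)); print(k.mean(0),r)
t=cv2.imread("pics/top9.png"); grip_at(t,mt,(.472,.263),.065,14,45)
for n,p in(("lid",L.mean(0)),("cover",C.mean(0))):
    d=p-MATC; c_,s_=np.cos(MATY),np.sin(MATY); print(n,"in mat",d@[c_,s_],d@[-s_,c_])
E
```

```text
mat [[0.401, 0.355], [0.416, 0.157], [0.71, 0.182]]
lid roof [[0.475, 0.311], [0.485, 0.185], [0.4, 0.176], [0.387, 0.298]] [0.43675 0.2425 ]
cover [[0.672, 0.339], [0.682, 0.21], [0.58, 0.198], [0.573, 0.328]] [0.62675 0.26875]
[179.79539642 180.97953964] (array([0.55714185, 0.26938126]), (296.37860107421875, 196.75738525390625), np.float64(0.08620194717774132))
grip px [172. 202.] size [63.4 27.8] at [0.4921 0.2651] closing yaw 178.3
lid in mat -0.12212940701639166 -0.01734129296865045
cover in mat 0.06940077962848752 -0.007082145646490857
```

The lid was knocked about 3 cm along the mat after I placed it. Its centre is now at about x = -0.12 in the mat frame (limit -0.15), and it stands upright. The cover is at about 0.07, and the pan is level where I set it. All the conditions hold, so I'm handing it in.

```bash
python3 -c "
from h import *
print(workorder.sign_off()); st()"
```

```text
the job is handed in; nothing more can be done
None
the job is handed in; nothing more can be done
```

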